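# Clear the staining bench into its trays

## Robot

A 6-joint arm with a two-finger parallel gripper is mounted at the origin on the work surface; the furniture and walls round the work are solid. World frame = base frame: x ahead of the robot, y to its left, z up, the work surface at z = 0. Lengths are in mm, angles in rad, forces in N, time in s.
With the tool pointing down it reaches from about 300 to 750 mm from the base axis. Payload 8.5 kg.
Tool frame: the origin (TCP) lies on the front face of the gripper's body, between the roots of the fingers; the fingertips stand 64 mm ahead of it and the grasp point (between the pads) lies 45 mm ahead of it (arm.tcp_to_tips is the distance from the TCP to the fingertips, in mm); z points along the fingers, y is the line along which they close (so a half turn about z gives the same grasp; the last joint's range is limited). The gripper opens to 88 mm and grips with 3 to 60 N. Pads are 18 mm wide; open, the fingers measure 123 mm over their backs; the gripper's body (75 mm by 187 mm) begins 45 mm behind the grasp point.
Start: joints at [1.05, 0.381, 1.297, -0, 1.464, -0.215], TCP at [165.572, 524.468, 302.748] pointing down, gripper open.
Joint ranges: [-3.11, 3.11], [-0.89, 2.33], [0.22, 2.48], [-1.42, 4.56], [0.17, 2.85], [-2.88, 2.88]. Speed limits (rad/s): [2.39, 2.39, 3.14, 3.14, 3.14, 3.14].

## Interface

Orientations are given as a unit quaternion [x, y, z, w].
In Python, from station import telemetry, viewer, arm gives the robot as it stands.
- The arm moves only by the shell command python3 -m pendant 'ROWS'. ROWS is JSON, a list of rows, each a list of 3 entries, a list of its own where there are three numbers: the shift along the tool's x, y, z in cm, then the turn, a rotation vector about the tool's x, y, z in rad, then the gripper's target within -1 to 1 (fully open at 1, half-way at 0, shut at -1). A call has exactly 8 rows; each row shifts and turns the commanded pose from where the row before left it, along the tool's axes as they then stand; what a row does not reach is not made up. A row lasts 1/8 s, in which the tool goes at most 62.5 mm and 10.7 degrees, less where a joint would pass 70% of its speed; a pose out of reach is approached as far as the arm can. A call is refused whole if a number of a shift passes 6.25 or a number of a turn 0.188, either way. A call with a gripper value outside its range is refused whole. The fingers move at their own pace and stop on an object; the grip force is fixed at half the most. Time passes only in rows, so rows that do not move let the fingers close, or fill a call up. It gives the time, the measured TCP pose, the force, the opening and the grip force at its end, in the units of the state.
- telemetry.get_state(): the state, without advancing time (a new reading comes with each control period).
- viewer.grab_frame(name): name is "scene" or "top" or "wrist"; returns a dict with "color" (420x560x3 uint8, red, green, blue), "K" (3x3 intrinsics, pixels), "D" ([k1, k2, p1, p2, k3] as OpenCV has them; the pictures are not rectified), "T" (4x4, takes a point from camera to world coordinates). Camera axes: x right, y down, z forward; pixel columns grow to the right and rows downward; lengths in mm; the calibration is good to about 2 mm. A picture is of the moment at which its call begins. There is no depth.
- arm.close_job(): hands the job in; it is judged then, once.
The state is a dict: "clock": time; "qpos": joint angles; "dq": joint speeds; "joint_efforts": joint torques, N m; "position": TCP position; "ee_rot": TCP orientation; "wrist_force": force on the tool from outside, world axes, zero at the start; "wrist_torque": the same for the moment, N m; "opening": finger opening in mm; "gripper_force": force on a finger pad.
Only numpy, scipy, OpenCV 4.12 (cv2) and the standard library are available. Lean on these libraries where they do the work, as an engineer would, in place of code of your own. Each camera call takes 0.05 s, during which the arm holds its last target. There are 200 camera calls.

## Task

Put everything from the staining run back where its kind belongs: the two square reagent bottles one to each square bay of the grey reagent tray, the two round dropper bottles one to each round well of the white block, and the lidded specimen cup that stands among the bottles into the steel dish. One of the dropper bottles has been parked in a bay of the reagent tray by mistake, so it has to come out of there. Keep everything upright, set each thing down gently so that it stands flat on the floor of its place, and leave the bench timer and the label roll where they are.

Things in the scene. Friction and masses are not known exactly. Their poses are not given: they have to be found in the camera images.
- reagent_a_centre (a point): Centre (half-way up) of a white square-section reagent bottle with a yellow paper label and a white screw cap: 44 mm along its x, 49 mm along its y, 88 mm tall (square body to 72 mm, then a round cap 30 mm wide), 80 g. z up. Grasp across the flat sides of the body.
- reagent_b_centre (a point): Centre (half-way up) of the second reagent bottle, the same shape and size as the first: 44 x 49 x 88 mm, x across the 44 mm width, y across the 49 mm. The two may take either bay.
- stain_dropper_centre (a point): Centre (half-way up) of the larger round dropper bottle, purple with a white collar and a dark rubber bulb: glass body 36 mm in diameter and 72 mm tall, 105 mm tall with the bulb, 55 g. z up. Grasp round the body.
- oil_bottle_centre (a point): Centre (half-way up) of the smaller round dropper bottle, brown with a black collar and bulb: body 30 mm in diameter and 56 mm tall, 89 mm tall with the bulb, 55 g. z up. It starts standing in the +y bay of the reagent tray. The two dropper bottles may take either well.
- specimen_cup_centre (a point): Centre (half-way up) of the white plastic specimen cup with its white screw lid, the one standing among the bottles on the near part of the bench, not the cups at the far end: 62 mm tall, tapered body about 50 mm wide at most, lid 58 mm in diameter from 50 to 62 mm height, 38 g. z up. Grasp across the lid or body.
- reagent_tray: Grey two-bay reagent tray, fixed to the bench, 70 mm in x by 144 mm in y (164 mm over the ears at its ends), 24 mm high, front lip (-x) 16 mm. Origin at the centre of its underside. Two square bays 62 x 62 mm, centred at x = 0, y = +37 and -37 mm, floor 4 mm above the bench; the web between them is 12 mm thick.
- dropper_rack: White block with two round wells, fixed to the bench, 66 mm in x by 140 mm in y, 26 mm high. Origin at the centre of its underside. Wells 52 mm in diameter, centred at x = 0, y = +37 and -37 mm, their floor 4 mm above the bench.
- specimen_tray: Square steel dish, fixed to the bench, 96 x 96 mm, rim 11 mm high. Origin at the centre of its underside. Inner floor 90 x 90 mm, 3 mm above the bench.
- bench_timer: White bench timer with a display, 50 x 66 x 58 mm tall, loose, the one standing among the bottles (another stands at the far end of the bench); to be left alone. Origin at the centre of its underside.
- labels: Roll of blank white labels lying flat, roll 62 mm in diameter and 30 mm high with a short loose end, loose; to be left alone. Origin at the underside, the roll's centre is at about (+1, +9) mm in its own x and y.
Mind the look-alikes: they are no part of the job. Leave any blue or orange look-alike of the part that bears reagent_b_centre alone.

How it is judged (in metres and radians):
At the end, for the whole second after the job is handed in: Each reagent bottle in its own tray bay and each dropper bottle in its own well of the block (within 13 mm of its centre in x and y), the cup in the steel dish (within 27 mm of its centre); all stand on the floor of their place (height within 4 mm), upright within 0.1 rad, at rest ((((x of reagent_a_centre in the frame of reagent_tray between -0.013 and 0.013 m and y of reagent_a_centre in the frame of reagent_tray between 0.024 and 0.05 m and z of reagent_a_centre in the frame of reagent_tray between 0.044 and 0.052 m) and (x of reagent_b_centre in the frame of reagent_tray between -0.013 and 0.013 m and y of reagent_b_centre in the frame of reagent_tray between -0.05 and -0.024 m and z of reagent_b_centre in the frame of reagent_tray between 0.044 and 0.052 m)) or ((x of reagent_a_centre in the frame of reagent_tray between -0.013 and 0.013 m and y of reagent_a_centre in the frame of reagent_tray between -0.05 and -0.024 m and z of reagent_a_centre in the frame of reagent_tray between 0.044 and 0.052 m) and (x of reagent_b_centre in the frame of reagent_tray between -0.013 and 0.013 m and y of reagent_b_centre in the frame of reagent_tray between 0.024 and 0.05 m and z of reagent_b_centre in the frame of reagent_tray between 0.044 and 0.052 m))) and (((x of stain_dropper_centre in the frame of dropper_rack between -0.013 and 0.013 m and y of stain_dropper_centre in the frame of dropper_rack between 0.024 and 0.05 m and z of stain_dropper_centre in the frame of dropper_rack between 0.0525 and 0.0605 m) and (x of oil_bottle_centre in the frame of dropper_rack between -0.013 and 0.013 m and y of oil_bottle_centre in the frame of dropper_rack between -0.05 and -0.024 m and z of oil_bottle_centre in the frame of dropper_rack between 0.0445 and 0.0525 m)) or ((x of stain_dropper_centre in the frame of dropper_rack between -0.013 and 0.013 m and y of stain_dropper_centre in the frame of dropper_rack between -0.05 and -0.024 m and z of stain_dropper_centre in the frame of dropper_rack between 0.0525 and 0.0605 m) and (x of oil_bottle_centre in the frame of dropper_rack between -0.013 and 0.013 m and y of oil_bottle_centre in the frame of dropper_rack between 0.024 and 0.05 m and z of oil_bottle_centre in the frame of dropper_rack between 0.0445 and 0.0525 m))) and x of specimen_cup_centre in the frame of specimen_tray between -0.027 and 0.027 m and y of specimen_cup_centre in the frame of specimen_tray between -0.027 and 0.027 m and z of specimen_cup_centre in the frame of specimen_tray between 0.03 and 0.038 m and angle between each of reagent_a_centre, reagent_b_centre, stain_dropper_centre, oil_bottle_centre, specimen_cup_centre's own z axis and vertical below 0.1 rad and linear speed of each of reagent_a, reagent_b, stain_dropper, oil_bottle, specimen_cup below 0.02 m/s); the robot touches nothing.
It fails at once if a bottle or the cup is tipped over (more than 0.6 rad) (angle between any of reagent_a_centre, reagent_b_centre, stain_dropper_centre, oil_bottle_centre, specimen_cup_centre's own z axis and vertical above 0.6 rad).
It fails at once if a bottle or the cup is dropped instead of set down (falls out of the fingers at more than 0.9 m/s, a drop of about 40 mm) ((linear speed of reagent_a above 0.9 m/s and contact force between the fingers and reagent_a below 0.01 N) or (linear speed of reagent_b above 0.9 m/s and contact force between the fingers and reagent_b below 0.01 N) or (linear speed of stain_dropper above 0.9 m/s and contact force between the fingers and stain_dropper below 0.01 N) or (linear speed of oil_bottle above 0.9 m/s and contact force between the fingers and oil_bottle below 0.01 N) or (linear speed of specimen_cup above 0.9 m/s and contact force between the fingers and specimen_cup below 0.01 N)).
It fails at once if the bench timer or the label roll is pushed more than 25 mm from its place (distance of any of bench_timer, labels from where it was at the start of the episode above 0.025 m).
It also fails if it takes over 144 s, if anything falls off the work surface, if the arm or the gripper's body presses on something with over 40 N, if the wrist force passes 120 N, or if a joint passes its speed limit or range.

## Working session

There is one attempt and no reset: what is moved stays moved. The work goes in short steps, Python scripts to look and compute and a shell command to move; the robot and the scene stay as the last step left them, time stands still between calls to the robot, and variables do not carry over. Pictures are saved under pics/ and viewed, at most 14 in all, crops included, and the job is handed in when it is done.

```bash
mkdir -p pics; ls
python3 - <<'E'
from station import telemetry, viewer, arm
import cv2,numpy as np
s=telemetry.get_state(); print(s)
for n in("scene","top"):
    f=viewer.grab_frame(n); cv2.imwrite(f"pics/{n}0.png",f["color"][:,:,::-1]); print(n,f["K"],f["D"],f["T"])
E
```

```text
pics
{'clock': 0.0, 'qpos': array([ 1.04969855e+00,  3.81199342e-01,  1.29825273e+00,  3.87976410e-06,
        1.46361606e+00, -2.15335429e-01]), 'dq': array([ 4.24864581e-04,  3.27949775e-08,  4.31880208e-04, -4.64332758e-04,
       -1.41719437e-03,  3.13200545e-04]), 'joint_efforts': array([-2.80595275e-03, -4.37923980e+01, -2.24559242e+01,  7.12072290e-02,
        3.51841946e-02, -1.20608383e-04]), 'position': array([165.48391368, 524.31385482, 302.13861998]), 'ee_rot': array([ 1.52286493e-01,  9.88336117e-01, -6.87597806e-04, -2.67351252e-04]), 'wrist_force': array([ 0.36357683, -0.40410466,  0.58357176]), 'wrist_torque': array([-0.02134593,  0.00300644, -0.01738545]), 'gripper_force': 0.0, 'opening': 87.91856111466679}
scene [[400.22445724   0.         280.57382469]
 [  0.         400.22445724 210.71549328]
 [  0.           0.           1.        ]] [-0.10335431  0.          0.          0.          0.        ] [[ 5.20630067e-01 -5.74633057e-01  6.31459566e-01  4.57173782e+01]
 [-8.53658651e-01 -3.37765718e-01  3.96460878e-01 -1.86161980e+02]
 [-1.45341329e-02 -7.45460375e-01 -6.66391468e-01  6.51106357e+02]
 [ 0.00000000e+00  0.00000000e+00  0.00000000e+00  1.00000000e+00]]
top [[448.35203695   0.         282.31967446]
 [  0.         448.35203695 209.55351348]
 [  0.           0.           1.        ]] [-0.05877779  0.          0.          0.          0.        ] [[-2.20910746e-02 -9.95166747e-01  9.56824433e-02  5.18886387e+02]
 [-9.99430225e-01  2.44253990e-02  2.32943176e-02  1.44916591e+02]
 [-2.55188121e-02 -9.51133293e-02 -9.95139309e-01  1.31179384e+03]
 [ 0.00000000e+00  0.00000000e+00  0.00000000e+00  1.00000000e+00]]
```

View pics/scene0.png

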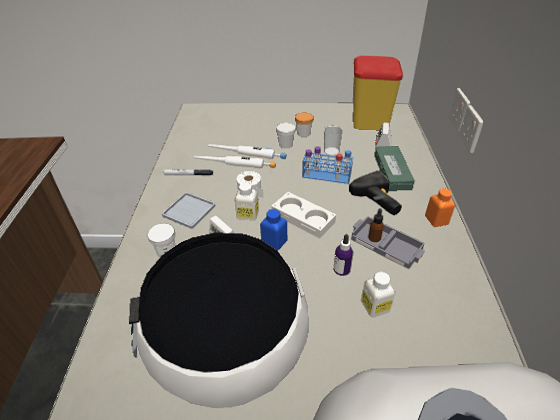

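View pics/top0.png

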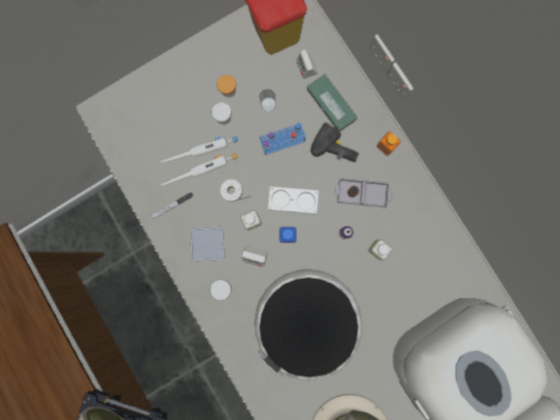

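The top view shows these things:

| Thing | Chosen (top pixel) | Could be mistaken for |
|---|---|---|
| Reagent bottles | white, yellow label: (250,219) and (381,250) | blue (288,235), orange (390,143) |
| Cup | (220,290), near the bottles | far cups (222,113), (227,85), (268,101) |
| Stain dropper | (347,232) | none |
| Oil bottle | (353,191), in the tray | none |
| Timer, to be left alone | (254,257) | far timer (306,63) |
| Labels, to be left alone | (231,189) | none |

I'll check these in close crops.

```bash
cat > h.py <<'E'
import cv2,numpy as np
from station import telemetry, viewer, arm
def ray(f,uv):
    p=cv2.undistortPoints(np.array([[uv]],float),f["K"],np.array(f["D"],float))[0,0]
    return f["T"][:3,3],f["T"][:3,:3]@np.array([p[0],p[1],1])
def onz(f,uv,z):
    o,d=ray(f,uv); return (o+d*(z-o[2])/d[2])[:2]
def tri(f,a,g,b):
    o,d=ray(f,a);p,e=ray(g,b)
    s=np.linalg.lstsq(np.c_[d,-e],p-o,rcond=None)[0]
    return (o+d*s[0]+p+e*s[1])/2
def proj(f,P):
    T=np.linalg.inv(f["T"]); r=cv2.Rodrigues(T[:3,:3])[0]
    return cv2.projectPoints(np.array([P],float),r,T[:3,3],f["K"],np.array(f["D"],float))[0][0,0]
def crop(f,x0,y0,x1,y1,k,name):
    cv2.imwrite(f"pics/{name}.png",cv2.resize(f["color"][y0:y1,x0:x1,::-1],None,fx=k,fy=k,interpolation=cv2.INTER_CUBIC))
E
python3 - <<'E'
from h import *
t=viewer.grab_frame("top");s=viewer.grab_frame("scene")
crop(t,190,160,410,310,3.6,"tc"); crop(s,140,160,450,325,2.5,"sc")
print("bowl rim centre",tri(t,(308,325),s,(220,306)).round())
for n,uv,z in [("ra",(250,219),88),("rb",(381,250),88),("stain",(347,232),105),("oil",(353,191),93),("cup",(220,290),62),("rack",(293,200),26),("tray",(363,193),20),("dish",(208,245),8),("timer",(254,257),58),("lab",(231,189),30),("blue",(288,235),88),("rimL",(256,325),200),("rimT",(308,272),200)]:
    print(n,onz(t,uv,z).round(1))
E
```

```text
bowl rim centre [323. 112.  87.]
ra [612.7 262.8]
rb [519.8 -91.8]
stain [570.1   0.8]
oil [682.3 -21. ]
cup [419.3 351.9]
rack [669.5 143.6]
tray [685.5 -59.7]
dish [545.7 394.6]
timer [508.5 256.2]
lab [705.6 322.3]
blue [566.5 159.6]
rimL [343.8 241.6]
rimT [470.  111.2]
```

View pics/tc.png

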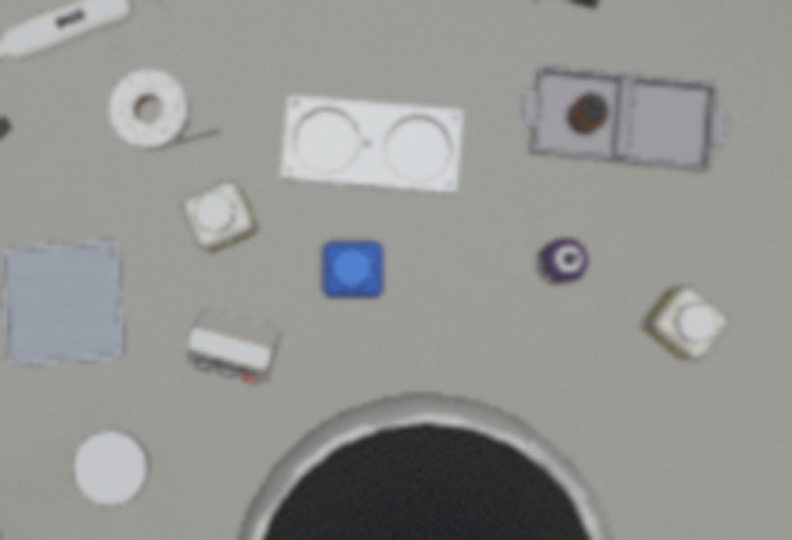

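View pics/sc.png

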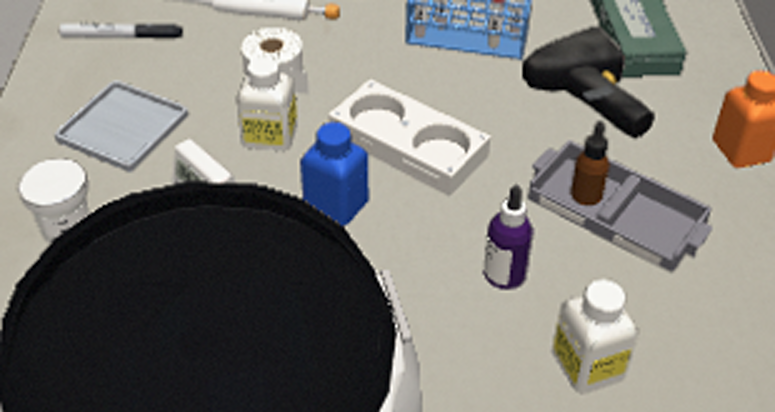

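The crops confirm the choice. In the top view there are two white square bottles with yellow labels at (250,219) and (381,250), the purple dropper at (347,232) and the brown one in the +y bay. The lidded cup is at (220,290), and the blue and orange bottles are decoys. Next come precise positions and a move planner.

```bash
cat >> h.py <<'E'
def plan(x,y,z,yaw=None):
    "print tool-axis shift (cm) and turn (rad about tool z) to a TCP target, tool down; yaw = heading of tool y"
    from scipy.spatial.transform import Rotation as Ro
    s=telemetry.get_state(); R=Ro.from_quat(s["ee_rot"]).as_matrix(); cur=np.arctan2(R[1,1],R[0,1])
    if yaw is not None:
        t=-(yaw-cur); t=(t+np.pi/2)%np.pi-np.pi/2
        print("turn z",round(t,3),"tilt fix",np.round(np.cross(R[:,2],[0,0,-1])@R,3)); R=R@Ro.from_rotvec([0,0,t]).as_matrix()
    print("pos",s["position"].round(1),"yaw",round(cur,3),"shift cm after turn",(R.T@(np.array([x,y,z])-s["position"])/10).round(2),"t",round(s["clock"],2),"open",round(s["opening"],1))
E
python3 - <<'E'
from h import *
t=viewer.grab_frame("top");s=viewer.grab_frame("scene")
T=lambda a,b:(190+(a-0.5)/3.6,160+(b-.5)/3.6); S=lambda a,b:(140+a/2.5,160+b/2.5)
for n,a,b,z in [("ra",(215,211),(267,69),88),("rb",(698,323),(605,293),88),("stain",(569,258),(515,190),105),("oil",(593,107),(598,130),93),("cup",(110,467),(55,183),62)]:
    print(n,"top",onz(t,T(*a),z).round(1),"scene",onz(s,S(*b),z).round(1),"tri",tri(t,T(*a),s,S(*b)).round(1))
def poly(n,pts,zs):
    P=np.array([onz(t,T(*p),z) for p,z in zip(pts,zs)]); 
    e=P[0]-P[1]+P[3]-P[2]; print(n,"c",P.mean(0).round(1),"y-dir heading",np.arctan2(-e[0],e[1]).round(3),[np.linalg.norm(P[i]-P[i-1]).round() for i in range(4)])
poly("tray",[(537,68),(715,85),(707,169),(531,153)],[24,24,16,16])
poly("rack",[(288,95),(464,107),(457,191),(280,178)],[26]*4)
poly("dish",[(3,245),(120,240),(124,357),(6,363)],[11]*4)
poly("rb",[(655,320),(690,286),(727,325),(693,360)],[72]*4)
poly("ra",[(184,203),(238,183),(253,214),(200,238)],[72]*4)
# rack from scene
Q=np.array([onz(s,S(*p),26) for p in [(372,80),(491,137),(449,189),(329,107)]]); print("rack scene",Q.mean(0).round(1))
Q=np.array([onz(s,S(*p),11) for p in [(117,83),(187,112),(129,168),(56,127)]]); print("dish scene",Q.mean(0).round(1))
plan(560,-60,250,0)
E
```

```text
ra top [614.2 263.9] scene [607.6 255.7] tri [615.7 263.7  79.2]
rb top [520.7 -99.3] scene [ 519.  -100.2] tri [520.8 -99.8  85.8]
stain top [571.3  -1.7] scene [564.7  -6.9] tri [572.1  -3.5  96.7]
oil top [686.1 -25.5] scene [675.5 -33.7] tri [688.5 -28.9  80.6]
cup top [420.5 350.7] scene [416.4 343. ] tri [420.7 351.2  54. ]
tray c [686.  -59.1] y-dir heading -0.119 [np.float64(68.0), np.float64(144.0), np.float64(67.0), np.float64(142.0)]
rack c [670.9 142.9] y-dir heading -0.096 [np.float64(67.0), np.float64(142.0), np.float64(68.0), np.float64(142.0)]
dish c [550.  395.8] y-dir heading 0.025 [np.float64(96.0), np.float64(96.0), np.float64(94.0), np.float64(96.0)]
rb c [521.1 -97.3] y-dir heading 0.751 [np.float64(42.0), np.float64(38.0), np.float64(41.0), np.float64(37.0)]
ra c [616.5 262.6] y-dir heading 0.367 [np.float64(30.0), np.float64(45.0), np.float64(27.0), np.float64(45.0)]
rack scene [665.5 140. ]
dish scene [545.5 391.7]
turn z 1.265 tilt fix [-0. -0.  0.]
pos [165.5 524.4 302.6] yaw 1.265 shift cm after turn [-58.44  39.45   5.27] t 0.3 open 88.1
```

```bash
python3 -m pendant '[[[0,0,0],[0,0,0.17],1],[[0,0,0],[0,0,0.17],1],[[0,0,0],[0,0,0.17],1],[[0,0,0],[0,0,0.17],1],[[0,0,0],[0,0,0.17],1],[[0,0,0],[0,0,0.17],1],[[0,0,0],[0,0,0.17],1],[[0,0,0],[0,0,0.17],1]]'
python3 -m pendant '[[[-3.1,3.5,0],[0,0,0],1],[[-3.1,3.5,0],[0,0,0],1],[[-3.1,3.5,0],[0,0,0],1],[[-3.1,3.5,0],[0,0,0],1],[[-3.1,3.5,0],[0,0,0],1],[[-3.1,3.5,0],[0,0,0],1],[[-3.1,3.5,0],[0,0,0],1],[[-3.1,3.5,0],[0,0,0],1]]'
python3 -m pendant '[[[-3.1,3.5,0.5],[0,0,0],1],[[-3.1,3.5,0.5],[0,0,0],1],[[-3.1,3.5,0.5],[0,0,0],1],[[-3.1,3.5,0.5],[0,0,0],1],[[-3.1,3.5,0.5],[0,0,0],1],[[-3.1,3.5,0.5],[0,0,0],1],[[-3.1,3.5,0.5],[0,0,0],1],[[-3.1,3.5,0.5],[0,0,0],1]]'
python3 - <<'E'
from h import *
plan(684,-28,105,-0.1)
f=viewer.grab_frame("wrist"); crop(f,0,0,560,420,1,"w1"); print(f["T"].round(3),f["K"])
print(proj(f,[684,-28,93]),proj(f,[686,-59,24]))
E
```

```text
clock: 1.3
position: [165.6, 524.4, 302.7]
ee_rot: [0.742, 0.671, -0.0, 0.0]
wrist_force: [0.3, 0.3, 0.2]
opening: 88.2
gripper_force: 0.0
clock: 2.3
position: [421.7, 249.8, 302.8]
ee_rot: [0.74, 0.673, 0.0, 0.0]
wrist_force: [0.5, 0.8, -0.3]
opening: 88.1
gripper_force: 0.0
clock: 3.3
position: [676.9, -23.6, 262.4]
ee_rot: [0.74, 0.673, -0.0, -0.0]
wrist_force: [0.4, -0.0, -1.3]
opening: 88.0
gripper_force: 0.0
turn z 0.005 tilt fix [-0. -0. -0.]
pos [676.9 -23.6 262.4] yaw -0.095 shift cm after turn [-0.36  0.75 15.74] t 3.3 open 88.0
[[ 9.96000e-01 -9.00000e-02 -3.00000e-02  6.84534e+02]
 [-9.50000e-02 -9.49000e-01 -3.00000e-01  5.36590e+01]
 [-1.00000e-03  3.02000e-01 -9.53000e-01  3.43821e+02]
 [ 0.00000e+00  0.00000e+00  0.00000e+00  1.00000e+00]] [[301.19830881   0.         284.19031452]
 [  0.         301.19830881 212.39913799]
 [  0.           0.           1.        ]]
[292.73432611 214.58947542] [295.28999373 221.60695892]
```

View pics/w1.png

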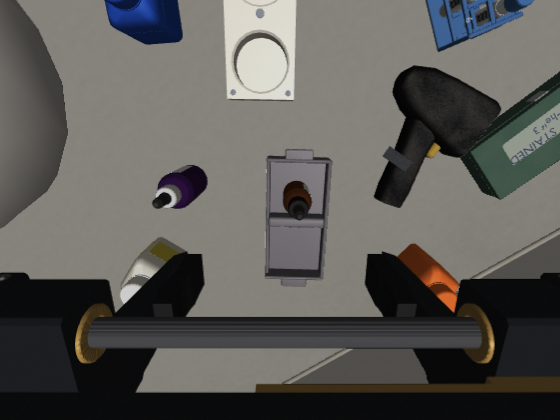

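The wrist view shows the bulb at (297,208) inside the tray (265–330 × 157–281), and the near rack well at (262,62).

Run:
```python
from h import *
f=viewer.grab_frame("wrist")
print("oil",onz(f,(297,209),93))
print("tray c",np.mean([onz(f,p,z) for p,z in [((267,159),16),((330,159),24),((325,282),24),((265,277),16)]],0), "web",onz(f,(297,221),24))
h=cv2.cvtColor(f["color"],cv2.COLOR_RGB2HSV)
g=f["color"].astype(int); m=((g[...,0]-g[...,2]>25)&(g.max(2)<140)).astype(np.uint8)[170:225,275:320]
ys,xs=np.nonzero(m); print("brown",xs.min()+275,xs.max()+275,ys.min()+170,ys.max()+170)
print("well -y rim",onz(f,(262,64),26),"rack end",onz(f,(260,99),26))
plan(*onz(f,(297,209),93),105)
```

```text
oil [690.37021171 -27.37972759]
tray c [689.10229771 -66.45222604] web [690.07072876 -62.61214729]
brown 281 308 184 206
well -y rim [670.41443797  99.05040838] rack end [664.69885526  68.21319386]
pos [677.7 -26.  260.7] yaw -0.099 shift cm after turn [-0.    1.29 15.57] t 3.4 open 88.0
```

```bash
python3 -m pendant '[[[0,0.5,2],[0,0,0],1],[[0,0.5,2],[0,0,0],1],[[0,0,2],[0,0,0],1],[[0,0,2],[0,0,0],1],[[0,0,2],[0,0,0],1],[[0,0,2],[0,0,0],1],[[0,0,2],[0,0,0],1],[[0,0,1.8],[0,0,0],1]]'
python3 -m pendant '[[[0,0,0],[0,0,0],-1],[[0,0,0],[0,0,0],-1],[[0,0,0],[0,0,0],-1],[[0,0,0],[0,0,0],-1],[[0,0,0],[0,0,0],-1],[[0,0,0],[0,0,0],-1],[[0,0,0],[0,0,0],-1],[[0,0,0],[0,0,0],-1]]'
```

```text
clock: 4.4
position: [685.4, -22.4, 103.0]
ee_rot: [0.74, 0.673, -0.0, -0.001]
wrist_force: [-0.0, -0.6, -0.3]
opening: 88.3
gripper_force: 0.0
clock: 5.4
position: [686.0, -23.4, 104.9]
ee_rot: [0.74, 0.673, 0.0, 0.0]
wrist_force: [0.0, 0.6, 1.0]
opening: 29.6
gripper_force: 29.1
```

```bash
python3 -m pendant '[[[0,0,-1.6],[0,0,0],-1],[[0,0,-1.6],[0,0,0],-1],[[0,0,-1.6],[0,0,0],-1],[[0,0,-1.6],[0,0,0],-1],[[0,0,-1.6],[0,0,0],-1],[[0,0,-1.6],[0,0,0],-1],[[0,0,0],[0,0,0],-1],[[0,0,0],[0,0,0],-1]]'
python3 -m pendant '[[[2.5,-0.4,0],[0,0,0],-1],[[2.5,-0.4,0],[0,0,0],-1],[[2.5,-0.4,0],[0,0,0],-1],[[2.5,-0.4,0],[0,0,0],-1],[[2.5,-0.4,0],[0,0,0],-1],[[2.5,-0.4,0],[0,0,0],-1],[[2.5,-0.4,0],[0,0,0],-1],[[2.5,-0.4,0],[0,0,0],-1]]'
python3 - <<'E'
from h import *
f=viewer.grab_frame("wrist"); crop(f,0,0,560,420,1,"w2");plan(672,178,105,-0.1)
print("oil on-axis px",proj(f,telemetry.get_state()["position"]-[0,0,101]),"well",proj(f,[672,178,26]),proj(f,[665,103,26]))
E
```

```text
clock: 6.4
position: [685.8, -23.3, 200.1]
ee_rot: [0.74, 0.673, -0.0, -0.0]
wrist_force: [0.2, -1.0, -1.1]
opening: 29.4
gripper_force: 29.1
clock: 7.4
position: [673.0, 180.4, 200.7]
ee_rot: [0.74, 0.673, 0.0, -0.0]
wrist_force: [0.7, -1.3, -0.5]
opening: 29.9
gripper_force: 29.1
turn z 0.007 tilt fix [-0.    -0.001 -0.   ]
pos [672.4 183.4 200.7] yaw -0.093 shift cm after turn [-0.56  0.02  9.57] t 7.45 open 29.6
oil on-axis px [282.72242274 237.30964687] well [283.36492864 211.51402021] [283.55579052 285.88082627]
```

View pics/w2.png

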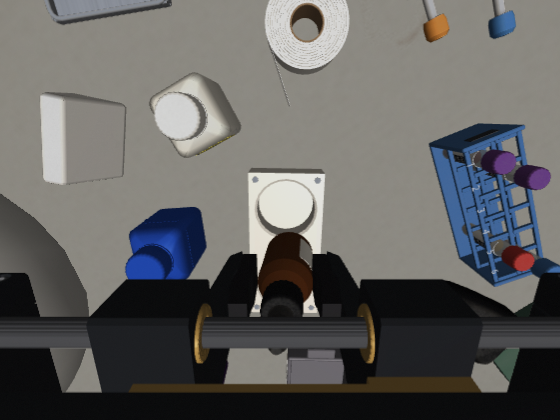

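Run:
```python
from h import *
f=viewer.grab_frame("wrist");print(telemetry.get_state()["position"])
print("oil far edge",onz(f,(289,233),99.7),"well",onz(f,(286.5,206.5),26), onz(f,(287,181),26),"rack end corners",onz(f,(250,171),26),onz(f,(324,170),26))
print("ra cap",onz(f,(180,117),88),"blue cap",onz(f,(150,266),88),"label roll",onz(f,(307,22),30),"timer top L,R",onz(f,(45,95),58),onz(f,(125,180),0))
g=f["color"].astype(int);print(g[225:240,289].tolist())
```

```text
[672.59555617 181.76879388 200.63855542]
oil far edge [676.10754446 189.2020319 ] well [674.60768693 185.60693416] [677.0954322  208.41681295] rack end corners [646.3723388  219.96390085] [709.40318979 215.01583057]
ra cap [615.77607831 266.91632523] blue cap [574.43402363 168.4774311 ] label roll [702.27653413 325.67239032] timer top L,R [514.96810654 291.03702219] [523.45773731 218.23294414]
[[227, 225, 214], [227, 226, 214], [227, 225, 214], [227, 226, 214], [227, 226, 214], [222, 220, 209], [150, 148, 138], [35, 19, 12], [28, 15, 6], [28, 15, 7], [28, 14, 5], [27, 13, 6], [28, 15, 7], [28, 14, 6], [28, 15, 5]]
```

```bash
python3 -m pendant '[[[0.85,-0.2,0],[0,0,0],-1],[[0,0,1.8],[0,0,0],-1],[[0,0,1.8],[0,0,0],-1],[[0,0,1.8],[0,0,0],-1],[[0,0,1.8],[0,0,0],-1],[[0,0,1],[0,0,0],-1],[[0,0,0.7],[0,0,0],-1],[[0,0,0],[0,0,0],-1]]'
python3 - <<'E'
from h import *
f=viewer.grab_frame("wrist"); crop(f,200,180,400,330,4,"w3");plan(672,178,105,-0.1)
E
```

```text
clock: 8.5
position: [671.9, 187.4, 111.5]
ee_rot: [0.74, 0.673, -0.0, -0.0]
wrist_force: [0.9, 0.6, 0.2]
opening: 29.8
gripper_force: 29.1
turn z 0.005 tilt fix [ 0.001 -0.     0.   ]
pos [672.  187.4 112.1] yaw -0.095 shift cm after turn [-0.94  0.09  0.71] t 8.55 open 29.5
```

View pics/w3.png

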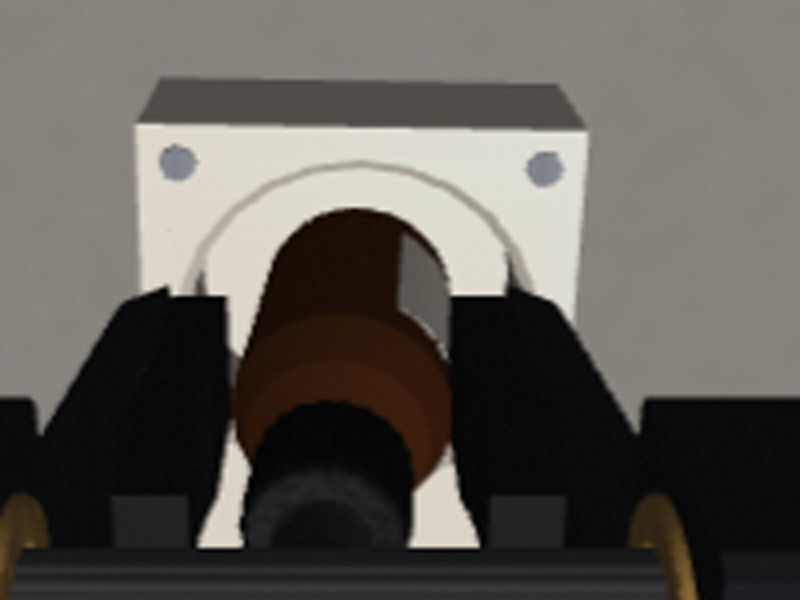

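The bottle is inside the well: its bottom edge is at crop row 208 and the rim at row 162. I'll compute the remaining offset.

```bash
python3 - <<'E'
from h import *
f=viewer.grab_frame("wrist")
print("bottle far",onz(f,(289.5,232),11.5),"well far",onz(f,(290,220.5),26),"well L,R",onz(f,(247,251),26),onz(f,(332,251),26))
E
python3 -m pendant '[[[0,0,0.3],[0,0,0],-1],[[0,0,0.3],[0,0,0],-1],[[0,0,0],[0,0,0],-1],[[0,0,0],[0,0,0],-1],[[0,0,0],[0,0,0],-1],[[0,0,0],[0,0,0],-1],[[0,0,0],[0,0,0],-1],[[0,0,0],[0,0,0],-1]]'
```

```text
bottle far [676.24772539 193.92831874] well far [677.45376845 206.75851394] well L,R [649.70153236 189.69468816] [701.12033819 184.82366935]
clock: 9.6
position: [671.9, 187.4, 105.8]
ee_rot: [0.74, 0.673, 0.0, 0.0]
wrist_force: [0.3, 0.1, -0.5]
opening: 29.6
gripper_force: 29.1
```

```bash
python3 -m pendant '[[[0,0,0.1],[0,0,0],0],[[0,0,0],[0,0,0],0],[[0,0,0],[0,0,0],0],[[0,0,0],[0,0,0],1],[[0,0,0],[0,0,0],1],[[0,0,-2],[0,0,0],1],[[0,0,-3],[0,0,0],1],[[0,0,-3],[0,0,0],1]]'
python3 -m pendant '[[[-1,-0.5,-3],[0,0,0],1],[[-2.7,-1.1,-3],[0,0,0],1],[[-2.7,-1.1,0],[0,0,0],1],[[-2.7,-1.1,0],[0,0,0],1],[[-2.7,-1.1,0],[0,0,0],1],[[-2.7,-1.1,0],[0,0,0],1],[[-2.7,-1.1,0],[0,0,0],1],[[-2.7,-1.1,0],[0,0,0],1]]'
python3 -m pendant '[[[0,0,0],[0,0,0],1],[[0,0,0],[0,0,0],1],[[0,0,0],[0,0,0],1],[[0,0,0],[0,0,0],1],[[0,0,0],[0,0,0],1],[[0,0,0],[0,0,0],1],[[0,0,0],[0,0,0],1],[[0,0,0],[0,0,0],1]]'
python3 - <<'E'
from h import *
f=viewer.grab_frame("wrist"); crop(f,0,0,560,420,1,"w4");plan(571,-4,112,-0.1)
print(proj(f,[571,-4,105]),proj(f,[571,-4,0]))
g=f["color"].astype(int); m=((g[...,2]-g[...,1]>25)&(g[...,0]-g[...,1]>10)).astype(np.uint8)
n,l,st,c=cv2.connectedComponentsWithStats(m); print([(st[i].tolist(),c[i].round(1).tolist()) for i in range(1,n) if st[i][4]>100])
E
```

```text
clock: 10.6
position: [671.8, 187.4, 185.6]
ee_rot: [0.74, 0.673, -0.0, -0.0]
wrist_force: [0.0, 0.5, 0.6]
opening: 87.7
gripper_force: 0.0
clock: 11.6
position: [570.9, -3.7, 244.9]
ee_rot: [0.74, 0.673, 0.0, 0.0]
wrist_force: [-0.2, 0.3, -0.2]
opening: 88.0
gripper_force: 0.0
clock: 12.6
position: [571.4, -2.9, 244.8]
ee_rot: [0.74, 0.673, 0.0, 0.0]
wrist_force: [-0.2, -1.2, 0.2]
opening: 88.3
gripper_force: 0.0
turn z 0.005 tilt fix [0. 0. 0.]
pos [571.4  -2.9 244.8] yaw -0.095 shift cm after turn [-0.11 -0.03 13.28] t 12.65 open 88.2
[283.75993059 223.2082475 ] [283.9767501  191.47335847]
[([269, 190, 34, 30, 417], [286.7, 201.3])]
```

View pics/w4.png

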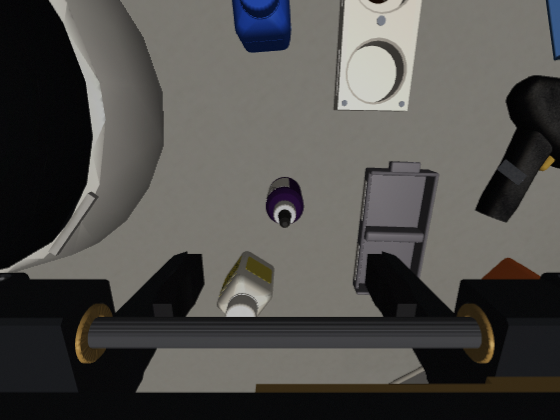

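```bash
python3 -m pendant '[[[-0.1,0,2],[0,0,0],1],[[0,0,2],[0,0,0],1],[[0,0,2],[0,0,0],1],[[0,0,2],[0,0,0],1],[[0,0,2],[0,0,0],1],[[0,0,2],[0,0,0],1],[[0,0,1.4],[0,0,0],1],[[0,0,0],[0,0,0],1]]'
python3 -m pendant '[[[0,0,0],[0,0,0],-1],[[0,0,0],[0,0,0],-1],[[0,0,0],[0,0,0],-1],[[0,0,0],[0,0,0],-1],[[0,0,0],[0,0,0],-1],[[0,0,0],[0,0,0],-1],[[0,0,0],[0,0,0],-1],[[0,0,0],[0,0,0],-1]]'
```

```text
clock: 13.65
position: [571.1, -3.9, 110.1]
ee_rot: [0.74, 0.673, -0.0, -0.001]
wrist_force: [0.2, -0.4, 0.6]
opening: 88.0
gripper_force: 0.0
clock: 14.65
position: [571.3, -3.9, 110.8]
ee_rot: [0.74, 0.673, 0.0, 0.0]
wrist_force: [1.1, -0.8, 1.1]
opening: 35.1
gripper_force: 30.0
```

```bash
python3 -m pendant '[[[0,0,-1.6],[0,0,0],-1],[[0,0,-1.7],[0,0,0],-1],[[0,0,-1.7],[0,0,0],-1],[[0,0,-1.7],[0,0,0],-1],[[0,0,-1.7],[0,0,0],-1],[[0,0,-1.6],[0,0,0],-1],[[1.5,1.07,0],[0,0,0],-1],[[1.5,1.07,0],[0,0,0],-1]]'
python3 -m pendant '[[[1.5,1.07,0],[0,0,0],-1],[[1.5,1.07,0],[0,0,0],-1],[[1.5,1.07,0],[0,0,0],-1],[[1.5,1.07,0],[0,0,0],-1],[[1.5,1.07,0],[0,0,0],-1],[[1.5,1.07,0],[0,0,0],-1],[[0,0,0],[0,0,0],-1],[[0,0,0],[0,0,0],-1]]'
python3 - <<'E'
from h import *
f=viewer.grab_frame("wrist"); crop(f,180,130,380,280,4,"w5");plan(668,107,115,-0.1)
print(proj(f,[668,107,26]))
E
```

```text
clock: 15.65
position: [596.2, 25.0, 210.6]
ee_rot: [0.74, 0.673, -0.0, -0.0]
wrist_force: [0.4, 0.3, -0.1]
opening: 35.4
gripper_force: 30.0
clock: 16.65
position: [667.7, 107.7, 210.1]
ee_rot: [0.74, 0.673, -0.001, -0.0]
wrist_force: [-0.5, 0.0, -0.8]
opening: 35.1
gripper_force: 30.0
turn z 0.005 tilt fix [-0.001  0.    -0.   ]
pos [667.6 107.4 210.4] yaw -0.095 shift cm after turn [-0.03  0.05  9.54] t 16.7 open 35.3
[284.86180417 206.45105119]
```

View pics/w5.png

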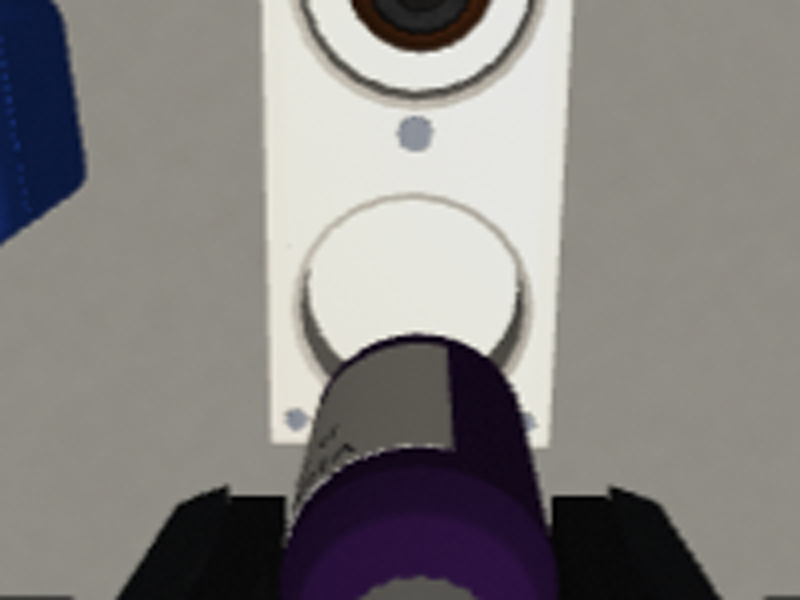

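The purple bottle's lower edge is at (285,213.5), the well's far rim at (283.5,178.7) and the rack end at row 240.7.

Run:
```python
from h import *
f=viewer.grab_frame("wrist")
print("bottle far",onz(f,(285,213.5),99.6),"well far",onz(f,(283.5,178.7),26),"L,R",onz(f,(254.3,205),26),onz(f,(312.7,205),26),"end",onz(f,(282,240.7),26))
```

```text
bottle far [669.66875323 123.33436601] well far [669.23891039 132.48016255] L,R [640.20790697 110.64721197] [693.59920925 105.60393935] end [662.10819595  72.97908444]
```

```bash
python3 -m pendant '[[[0.1,0,2],[0,0,0],-1],[[0,0,2],[0,0,0],-1],[[0,0,2],[0,0,0],-1],[[0,0,1.7],[0,0,0],-1],[[0,0,0.9],[0,0,0],-1],[[0,0,0.5],[0,0,0],-1],[[0,0,0.4],[0,0,0],-1],[[0,0,0],[0,0,0],-1]]'
python3 -m pendant '[[[0,0,0.0],[0,0,0],-1],[[0,0,0],[0,0,0],-1],[[0,0,0],[0,0,0],0],[[0,0,0],[0,0,0],0],[[0,0,0],[0,0,0],1],[[0,0,0],[0,0,0],1],[[0,0,0],[0,0,0],1],[[0,0,0],[0,0,0],1]]'
python3 - <<'E'
from h import *
f=viewer.grab_frame("wrist"); plan(521,-99,250,-0.785)
E
```

```text
clock: 17.75
position: [668.0, 108.4, 115.8]
ee_rot: [0.74, 0.673, 0.0, 0.0]
wrist_force: [-0.5, -0.4, -0.6]
opening: 35.4
gripper_force: 30.0
clock: 18.75
position: [668.0, 108.4, 115.8]
ee_rot: [0.74, 0.673, 0.0, 0.0]
wrist_force: [0.6, -0.5, -0.8]
opening: 81.9
gripper_force: 0.0
turn z 0.69 tilt fix [-0. -0. -0.]
pos [668.  108.4 115.7] yaw -0.095 shift cm after turn [-25.06   4.26 -13.43] t 18.8 open 86.0
```

```bash
python3 -m pendant '[[[0,0,-3],[0,0,0],1],[[0,0,-4],[0,0,0],1],[[0,0,-4],[0,0,0],1],[[-2.8,-1.6,-2.5],[0,0,0],1],[[-3.8,-2.2,0],[0,0,0],1],[[-3.8,-2.2,0],[0,0,0],1],[[-3.8,-2.2,0],[0,0,0],1],[[-3.8,-2.2,0],[0,0,0],1]]'
python3 -m pendant '[[[-3.8,-2.2,0],[0,0,0],1],[[0,0,0],[0,0,0],1],[[0,0,0],[0,0,0],1],[[0,0,0],[0,0,0],1],[[0,0,0],[0,0,0],1],[[0,0,0],[0,0,0],1],[[0,0,0],[0,0,0],1],[[0,0,0],[0,0,0],1]]'
python3 - <<'E'
from h import *
f=viewer.grab_frame("wrist"); crop(f,180,120,380,270,4,"w6");plan(521,-99,100,-0.785)
print(proj(f,[521,-99,88]))
E
```

```text
clock: 19.8
position: [546.4, -61.9, 250.9]
ee_rot: [0.74, 0.673, 0.0, 0.0]
wrist_force: [1.2, -1.0, -0.5]
opening: 88.6
gripper_force: 0.0
clock: 20.8
position: [521.9, -96.6, 250.7]
ee_rot: [0.74, 0.673, -0.0, -0.0]
wrist_force: [-0.1, -0.0, -0.4]
opening: 87.9
gripper_force: 0.0
turn z 0.69 tilt fix [ 0. -0.  0.]
pos [521.9 -96.6 250.7] yaw -0.095 shift cm after turn [-0.23  0.11 15.07] t 20.85 open 88.4
[283.37891035 215.68266496]
```

View pics/w6.png

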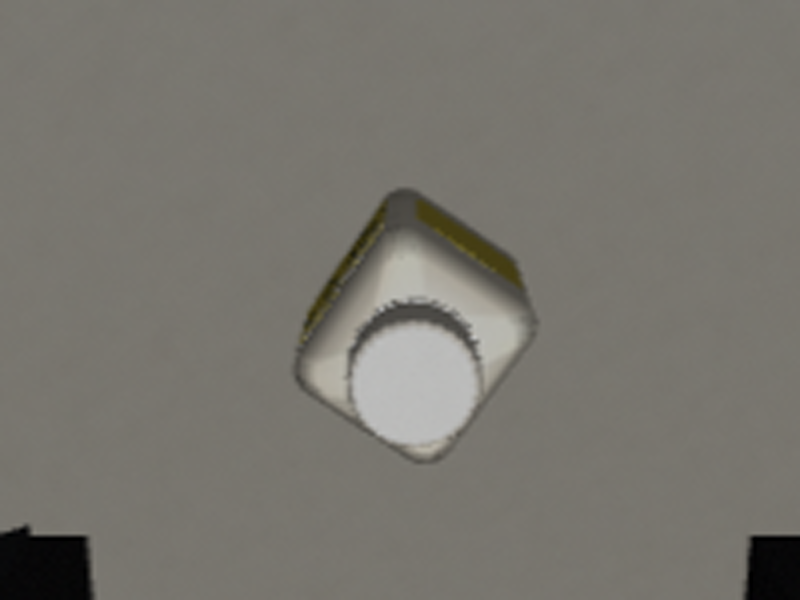

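The cap centre is at (283.8,215.7), and the shoulder corners at crop (297,368), (400,215), (537,322) and (428,462).

Run:
```python
from h import *
f=viewer.grab_frame("wrist")
P=[onz(f,(180+a/4,120+b/4),68) for a,b in [(297,368),(400,215),(537,322),(428,462)]]
for i in range(4):
    d=P[(i+1)%4]-P[i]; print(np.hypot(*d).round(1),(np.arctan2(d[1],d[0])%np.pi).round(3))
print(np.mean(P,0))
print("bottom label edges", [ (np.arctan2(*(onz(f,(180+b[0]/4,120+b[1]/4),15)-onz(f,(180+a[0]/4,120+a[1]/4),15))[::-1])) for a,b in [((303,345),(385,210)),((420,205),(515,258))]])
plan(521,-99,100,0.875);plan(521,-99,100,-0.695)
```

```text
42.7 0.884
39.5 2.379
42.1 0.851
38.1 2.391
[521.60317941 -96.2905956 ]
bottom label edges [np.float64(0.9274897149835719), np.float64(-0.6055118588570707)]
turn z -0.97 tilt fix [-0.  0. -0.]
pos [521.9 -96.6 250.8] yaw -0.095 shift cm after turn [-0.09 -0.24 15.08] t 20.9 open 88.2
turn z 0.6 tilt fix [-0.  0. -0.]
pos [521.9 -96.6 250.8] yaw -0.095 shift cm after turn [-0.24  0.09 15.08] t 20.9 open 88.2
```

```bash
python3 -m pendant '[[[0,0,0],[0,0,0.15],1],[[0,0,0],[0,0,0.15],1],[[0,0,0],[0,0,0.15],1],[[0,0,0],[0,0,0.15],1],[[-0.1,0.1,3],[0,0,0],1],[[0,0,3],[0,0,0],1],[[0,0,3],[0,0,0],1],[[0,0,3],[0,0,0],1]]'
python3 -m pendant '[[[0,0,2],[0,0,0],1],[[0,0,1.4],[0,0,0],1],[[0,0,0],[0,0,0],-1],[[0,0,0],[0,0,0],-1],[[0,0,0],[0,0,0],-1],[[0,0,0],[0,0,0],-1],[[0,0,0],[0,0,0],-1],[[0,0,0],[0,0,0],-1]]'
python3 -m pendant '[[[0,0,0],[0,0,0],-1],[[0,0,0],[0,0,0],-1],[[0,0,-2],[0,0,0],-1],[[0,0,-2],[0,0,0],-1],[[0,0,-2],[0,0,0],-1],[[0,0,-2],[0,0,0],-1],[[0,0,-2],[0,0,0],-1],[[0,0,0],[0,0,0],-1]]'
python3 - <<'E'
from h import *
plan(686,-98,200,-0.1)
E
```

```text
clock: 21.9
position: [522.0, -98.1, 129.9]
ee_rot: [0.906, 0.424, 0.0, 0.0]
wrist_force: [0.1, -0.1, 0.5]
opening: 88.0
gripper_force: 0.0
clock: 22.9
position: [522.0, -98.1, 97.0]
ee_rot: [0.906, 0.424, 0.0, 0.0]
wrist_force: [-1.2, 0.6, 3.9]
opening: 43.7
gripper_force: 30.0
clock: 23.9
position: [522.3, -98.1, 197.4]
ee_rot: [0.906, 0.424, 0.001, 0.001]
wrist_force: [-0.3, 0.0, -0.6]
opening: 43.8
gripper_force: 30.0
turn z -0.595 tilt fix [ 0.002 -0.001  0.   ]
pos [522.3 -98.1 197.4] yaw -0.695 shift cm after turn [ 1.65 16.29 -0.23] t 23.9 open 43.8
```

```bash
python3 -m pendant '[[[0,0,0],[0,0,-0.15],-1],[[0,0,0],[0,0,-0.15],-1],[[0,0,0],[0,0,-0.15],-1],[[0,0,0],[0,0,-0.15],-1],[[0.2,2,0],[0,0,0],-1],[[0.2,2,0],[0,0,0],-1],[[0.2,2,0],[0,0,0],-1],[[0.2,2,0],[0,0,0],-1]]'
python3 -m pendant '[[[0.2,2,0],[0,0,0],-1],[[0.2,2,0],[0,0,0],-1],[[0.2,2,0],[0,0,0],-1],[[0.2,2.2,0],[0,0,0],-1],[[0,0,0],[0,0,0],-1],[[0,0,0],[0,0,0],-1],[[0,0,0],[0,0,0],-1],[[0,0,0],[0,0,0],-1]]'
python3 - <<'E'
from h import *
f=viewer.grab_frame("wrist"); crop(f,180,130,380,280,4,"w7");plan(686,-98,200,-0.1)
E
```

```text
clock: 24.9
position: [602.7, -97.6, 195.1]
ee_rot: [0.74, 0.673, -0.001, -0.001]
wrist_force: [-0.5, 0.5, -0.6]
opening: 43.7
gripper_force: 30.0
clock: 25.9
position: [684.4, -97.5, 197.0]
ee_rot: [0.74, 0.673, 0.0, 0.0]
wrist_force: [0.2, -0.3, -0.6]
opening: 43.6
gripper_force: 30.0
turn z 0.005 tilt fix [0. 0. 0.]
pos [684.5 -97.5 197. ] yaw -0.095 shift cm after turn [-0.03  0.15 -0.3 ] t 25.95 open 44.1
```

View pics/w7.png

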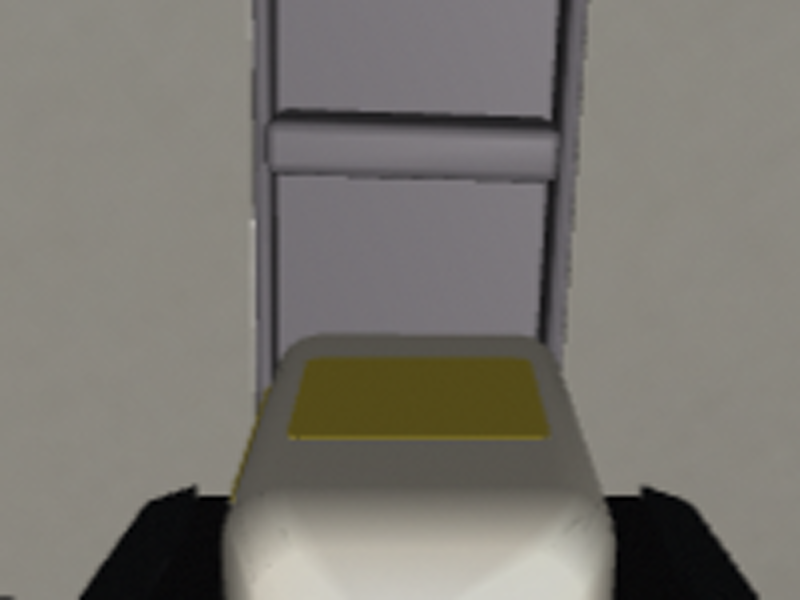

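The bottle's far lower edge is at (284,213.8), and the web centre at (283,167).

Run:
```python
from h import *
f=viewer.grab_frame("wrist")
print("bottle far",onz(f,(284,213.8),101),"web",onz(f,(283.5,167),24),"L inner",onz(f,(180+270/4,130+260/4),16),"R inner",onz(f,(180+553/4,130+260/4),24))
```

```text
bottle far [686.46303228 -76.94145615] web [687.52663659 -60.1682485 ] L inner [652.8277114  -83.40982229] R inner [715.29001814 -87.29367566]
```

```bash
python3 -m pendant '[[[0.4,0,2],[0,0,0],-1],[[0,0,2],[0,0,0],-1],[[0,0,2],[0,0,0],-1],[[0,0,1.7],[0,0,0],-1],[[0,0,0.9],[0,0,0],-1],[[0,0,0.5],[0,0,0],-1],[[0,0,0.3],[0,0,0],-1],[[0,0,0],[0,0,0],-1]]'
python3 -m pendant '[[[0,0,0.1],[0,0,0],-1],[[0,0,0.1],[0,0,0],-1],[[0,0,0],[0,0,0],-1],[[0,0,0],[0,0,0],-1],[[0,0,0],[0,0,0],-1],[[0,0,0],[0,0,0],-1],[[0,0,0],[0,0,0],-1],[[0,0,0],[0,0,0],-1]]'
```

```text
clock: 27.0
position: [685.3, -93.5, 103.0]
ee_rot: [0.74, 0.673, 0.0, 0.0]
wrist_force: [-0.3, 0.1, -0.1]
opening: 43.9
gripper_force: 30.0
clock: 28.0
position: [685.2, -93.5, 101.1]
ee_rot: [0.74, 0.673, 0.0, 0.0]
wrist_force: [-1.7, 0.4, 5.6]
opening: 43.7
gripper_force: 30.0
```

```bash
python3 -m pendant '[[[0,0,0],[0,0,0],0.2],[[0,0,0],[0,0,0],0.5],[[0,0,0],[0,0,0],1],[[0,0,0],[0,0,0],1],[[0,0,-2],[0,0,0],1],[[0,0,-4],[0,0,0],1],[[0,0,-4],[0,0,0],1],[[0,0,-4],[0,0,0],1]]'
python3 -m pendant '[[[3.5,-1.1,-1],[0,0,0],1],[[4.5,-1.35,0],[0,0,0],1],[[4.5,-1.35,0],[0,0,0],1],[[4.5,-1.35,0],[0,0,0],1],[[4.5,-1.35,0],[0,0,0],1],[[4.5,-1.35,0],[0,0,0],1],[[4.5,-1.35,0],[0,0,0],1],[[4.2,-1.35,0],[0,0,0],1]]'
python3 -m pendant '[[[0,0,0],[0,0,0],1],[[0,0,0],[0,0,0],1],[[0,0,0],[0,0,0],1],[[0,0,0],[0,0,0],1],[[0,0,0],[0,0,0],1],[[0,0,0],[0,0,0],1],[[0,0,0],[0,0,0],1],[[0,0,0],[0,0,0],1]]'
python3 - <<'E'
from h import *
f=viewer.grab_frame("wrist"); crop(f,180,120,380,270,4,"w8");plan(613,262,96,-0.1)
print(proj(f,[613,262,88]))
E
```

```text
clock: 29.0
position: [685.0, -93.5, 242.0]
ee_rot: [0.74, 0.673, -0.0, -0.0]
wrist_force: [0.4, 0.4, -0.0]
opening: 88.4
gripper_force: 0.0
clock: 30.0
position: [612.5, 263.5, 250.8]
ee_rot: [0.74, 0.673, 0.0, 0.0]
wrist_force: [0.5, -0.3, 0.4]
opening: 88.3
gripper_force: 0.0
clock: 31.0
position: [613.0, 262.0, 250.8]
ee_rot: [0.74, 0.673, 0.0, 0.0]
wrist_force: [0.3, -0.0, -0.1]
opening: 88.0
gripper_force: 0.0
turn z 0.005 tilt fix [-0. -0. -0.]
pos [613.  262.  250.7] yaw -0.095 shift cm after turn [ 0.   -0.   15.47] t 31.05 open 88.2
[284.09942136 212.86965066]
```

View pics/w8.png

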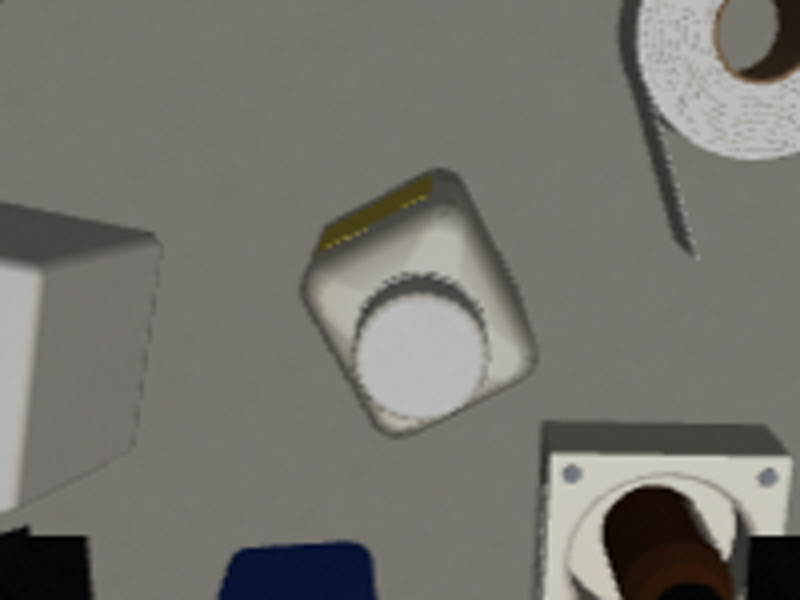

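The cap is at (285.3,209.3) and the corners at crop (303,290), (458,200), (535,362) and (395,437). The timer is close on the left, so I'll approach with a narrowed opening.

Run:
```python
from h import *
f=viewer.grab_frame("wrist")
P=[onz(f,(180+a/4,120+b/4),68) for a,b in [(303,290),(458,200),(535,362),(395,437)]]
for i in range(4):
    d=P[(i+1)%4]-P[i]; print(np.hypot(*d).round(1),(np.arctan2(d[1],d[0])%np.pi).round(3))
c=onz(f,(285.25,209.25),88); print(np.mean(P,0),c,"timer edge",onz(f,(180+160/4,120+240/4),58),onz(f,(180+135/4,120+440/4),0))
plan(614,265,99,0.42)
```

```text
40.2 0.436
41.5 1.927
37.1 0.424
40.9 2.002
[614.88444859 266.75588408] [614.27172286 265.12206908] timer edge [556.13865951 289.7957799 ] [525.68091371 220.86379634]
turn z -0.515 tilt fix [0. 0. 0.]
pos [613.  262.  250.8] yaw -0.095 shift cm after turn [ 0.24  0.21 15.18] t 31.1 open 88.4
```

```bash
python3 -m pendant '[[[0,0,0],[0,0,-0.13],0.5],[[0,0,0],[0,0,-0.13],0.5],[[0,0,0],[0,0,-0.13],0.5],[[0,0,0],[0,0,-0.13],0.5],[[0.2,0.2,2],[0,0,0],0.5],[[0,0,3],[0,0,0],0.5],[[0,0,3],[0,0,0],0.5],[[0,0,3],[0,0,0],0.5]]'
python3 -m pendant '[[[0,0,2.5],[0,0,0],0.5],[[0,0,1.5],[0,0,0],0.5],[[0,0,0.2],[0,0,0],0.5],[[0,0,0],[0,0,0],-1],[[0,0,0],[0,0,0],-1],[[0,0,0],[0,0,0],-1],[[0,0,0],[0,0,0],-1],[[0,0,0],[0,0,0],-1]]'
python3 -m pendant '[[[0,0,0],[0,0,0],-1],[[0,0,0],[0,0,0],-1],[[0,0,-2],[0,0,0],-1],[[0,0,-3],[0,0,0],-1],[[0,0,-3],[0,0,0],-1],[[0,0,-3],[0,0,0],-1],[[0,0,-2],[0,0,0],-1],[[0,0,0],[0,0,0],-1]]'
python3 - <<'E'
from h import *
plan(689,-22,230,-0.1)
E
```

```text
clock: 32.1
position: [614.0, 264.6, 139.9]
ee_rot: [0.542, 0.84, 0.0, 0.0]
wrist_force: [0.6, -0.3, 0.6]
opening: 66.2
gripper_force: 0.0
clock: 33.1
position: [614.3, 264.7, 99.7]
ee_rot: [0.542, 0.84, 0.001, 0.001]
wrist_force: [-1.0, 0.2, 6.3]
opening: 43.9
gripper_force: 29.8
clock: 34.1
position: [614.3, 264.6, 229.9]
ee_rot: [0.542, 0.84, 0.001, 0.001]
wrist_force: [-0.2, 0.1, -1.2]
opening: 43.9
gripper_force: 29.8
turn z 0.525 tilt fix [0.002 0.    0.   ]
pos [614.3 264.6 229.9] yaw 0.425 shift cm after turn [-2.778e+01  1.030e+01 -1.000e-02] t 34.1 open 43.9
```

```bash
python3 -m pendant '[[[0,0,0],[0,0,0.13],-1],[[0,0,0],[0,0,0.13],-1],[[0,0,0],[0,0,0.13],-1],[[0,0,0],[0,0,0.13],-1],[[-2.3,0.85,0],[0,0,0],-1],[[-2.3,0.85,0],[0,0,0],-1],[[-2.3,0.85,0],[0,0,0],-1],[[-2.3,0.85,0],[0,0,0],-1]]'
python3 -m pendant '[[[-2.3,0.85,0],[0,0,0],-1],[[-2.3,0.85,0],[0,0,0],-1],[[-2.3,0.85,0],[0,0,0],-1],[[-2.3,0.85,0],[0,0,0],-1],[[-2.3,0.85,0],[0,0,0],-1],[[-2.3,0.85,0],[0,0,0],-1],[[-2.3,0.85,0],[0,0,0],-1],[[-2.4,0.9,0],[0,0,0],-1]]'
python3 -m pendant '[[[0,0,1.5],[0,0,0],-1],[[0,0,1.5],[0,0,0],-1],[[0,0,0],[0,0,0],-1],[[0,0,0],[0,0,0],-1],[[0,0,0],[0,0,0],-1],[[0,0,0],[0,0,0],-1],[[0,0,0],[0,0,0],-1],[[0,0,0],[0,0,0],-1]]'
python3 - <<'E'
from h import *
f=viewer.grab_frame("wrist"); crop(f,180,130,380,280,4,"w9");plan(689,-22,200,-0.1)
E
```

```text
clock: 35.1
position: [639.7, 167.5, 228.7]
ee_rot: [0.74, 0.673, -0.0, 0.0]
wrist_force: [-0.3, 0.9, -0.8]
opening: 43.7
gripper_force: 29.8
clock: 36.1
position: [690.2, -22.4, 228.7]
ee_rot: [0.74, 0.673, 0.0, 0.0]
wrist_force: [-0.1, 0.0, 0.1]
opening: 43.8
gripper_force: 29.8
clock: 37.1
position: [689.8, -20.9, 198.8]
ee_rot: [0.74, 0.673, 0.0, 0.0]
wrist_force: [-0.0, -0.3, -1.1]
opening: 44.1
gripper_force: 29.8
turn z 0.005 tilt fix [0. 0. 0.]
pos [689.8 -20.9 198.8] yaw -0.095 shift cm after turn [-0.12 -0.07 -0.12] t 37.15 open 44.1
```

View pics/w9.png

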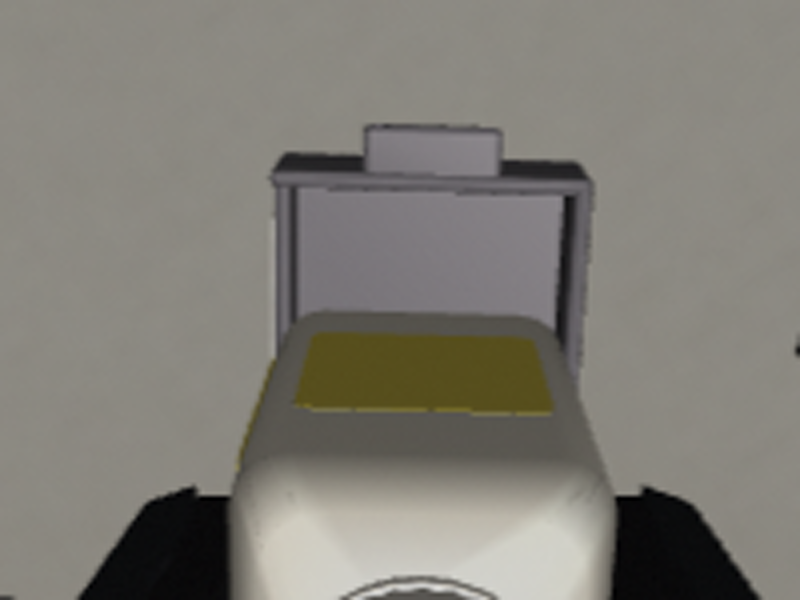

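The bottle's far lower edge is at (285.8,208.5), and the bay's inner end wall at (287.5,177.3).

Run:
```python
from h import *
f=viewer.grab_frame("wrist")
print("bottle far",onz(f,(285.8,208.5),99),"end in",onz(f,(287.5,177.3),24),"end out",onz(f,(287.5,174.3),24),"Lin",onz(f,(180+290/4,130+250/4),16),"Rin",onz(f,(180+570/4,130+250/4),24))
```

```text
bottle far [693.08563996   1.82520616] end in [695.35573247   7.00799671] end out [695.59327959   9.60033165] Lin [662.62620927  -5.35681051] Rin [724.57387473  -9.25593578]
```

```bash
python3 -m pendant '[[[-0.1,0.1,2],[0,0,0],-1],[[0,0,2],[0,0,0],-1],[[0,0,2],[0,0,0],-1],[[0,0,1.6],[0,0,0],-1],[[0,0,0.9],[0,0,0],-1],[[0,0,0.5],[0,0,0],-1],[[0,0,0.3],[0,0,0],-1],[[0,0,0],[0,0,0],-1]]'
python3 -m pendant '[[[0,0,0.1],[0,0,0],-1],[[0,0,0.1],[0,0,0],-1],[[0,0,0],[0,0,0],-1],[[0,0,0],[0,0,0],-1],[[0,0,0],[0,0,0],-1],[[0,0,0],[0,0,0],-1],[[0,0,0],[0,0,0],-1],[[0,0,0],[0,0,0],-1]]'
```

```text
clock: 38.2
position: [690.8, -22.0, 106.0]
ee_rot: [0.74, 0.673, 0.0, 0.0]
wrist_force: [0.1, 0.3, -0.5]
opening: 43.6
gripper_force: 29.8
clock: 39.2
position: [690.7, -22.0, 103.7]
ee_rot: [0.74, 0.673, -0.0, -0.0]
wrist_force: [0.1, 0.2, -1.7]
opening: 43.8
gripper_force: 29.8
```

```bash
python3 -m pendant '[[[0,0,0.1],[0,0,0],-1],[[0,0,0],[0,0,0],0.2],[[0,0,0],[0,0,0],0.6],[[0,0,0],[0,0,0],1],[[0,0,0],[0,0,0],1],[[0,0,-2],[0,0,0],1],[[0,0,-4],[0,0,0],1],[[0,0,-4],[0,0,0],1]]'
python3 -m pendant '[[[2,-2,-4],[0,0,0],1],[[4.6,-4.1,0],[0,0,0],1],[[4.6,-4.1,0],[0,0,0],1],[[4.6,-4.1,0],[0,0,0],1],[[4.6,-4.1,0],[0,0,0],1],[[4.6,-4.1,0],[0,0,0],1],[[4.6,-4.1,0],[0,0,0],1],[[4.6,-4.1,0],[0,0,0],1]]'
python3 -m pendant '[[[0,0,0],[0,0,0],1],[[0,0,0],[0,0,0],1],[[0,0,0],[0,0,0],1],[[0,0,0],[0,0,0],1],[[0,0,0],[0,0,0],1],[[0,0,0],[0,0,0],1],[[0,0,0],[0,0,0],1],[[0,0,0],[0,0,0],1]]'
python3 - <<'E'
from h import *
f=viewer.grab_frame("wrist");plan(419,348,95,-0.1)
g=cv2.cvtColor(f["color"],cv2.COLOR_RGB2GRAY); m=(g>185).astype(np.uint8); m[270:]=0
n,l,st,c=cv2.connectedComponentsWithStats(m)
for i in range(1,n):
    if st[i][4]>300: print(st[i].tolist(),c[i].round(1),onz(f,c[i],62).round(1))
print(proj(f,[419,348,62]))
E
```

```text
clock: 40.2
position: [690.6, -22.0, 203.7]
ee_rot: [0.74, 0.673, -0.0, -0.0]
wrist_force: [0.4, 0.6, -0.3]
opening: 88.5
gripper_force: 0.0
clock: 41.2
position: [416.2, 349.0, 243.0]
ee_rot: [0.74, 0.673, 0.0, 0.0]
wrist_force: [0.1, -0.1, 0.5]
opening: 87.9
gripper_force: 0.0
clock: 42.2
position: [417.5, 347.6, 242.8]
ee_rot: [0.74, 0.673, -0.0, 0.0]
wrist_force: [0.2, 0.6, -0.2]
opening: 88.0
gripper_force: 0.0
turn z 0.005 tilt fix [ 0.  0. -0.]
pos [417.5 347.6 242.8] yaw -0.095 shift cm after turn [ 0.05  0.14 14.78] t 42.25 open 88.6
[537, 171, 23, 54, 566] [549.8 201. ] [656.8 330.5]
[257, 173, 59, 59, 2669] [286.2 201.8] [419.8 352.2]
[285.74742745 206.33679806]
```

```bash
python3 -m pendant '[[[0.25,0.2,2],[0,0,0],1],[[0,0,3],[0,0,0],1],[[0,0,3],[0,0,0],1],[[0,0,3],[0,0,0],1],[[0,0,2],[0,0,0],1],[[0,0,1.5],[0,0,0],1],[[0,0,0.3],[0,0,0],1],[[0,0,0],[0,0,0],1]]'
python3 -m pendant '[[[0,0,0],[0,0,0],-1],[[0,0,0],[0,0,0],-1],[[0,0,0],[0,0,0],-1],[[0,0,0],[0,0,0],-1],[[0,0,0],[0,0,0],-1],[[0,0,0],[0,0,0],-1],[[0,0,0],[0,0,0],-1],[[0,0,0],[0,0,0],-1]]'
python3 -m pendant '[[[0,0,-1],[0,0,0],-1],[[0,0,-1.5],[0,0,0],-1],[[0,0,-1.5],[0,0,0],-1],[[0,0,-1.5],[0,0,0],-1],[[0,0,-1.5],[0,0,0],-1],[[0,0,-1],[0,0,0],-1],[[0,0,0],[0,0,0],-1],[[0,0,0],[0,0,0],-1]]'
python3 - <<'E'
from h import *
plan(549,394,100,-0.1)
E
```

```text
clock: 43.25
position: [420.0, 350.1, 95.2]
ee_rot: [0.74, 0.673, 0.0, 0.0]
wrist_force: [-0.9, 0.5, 1.3]
opening: 88.4
gripper_force: 0.0
clock: 44.25
position: [419.8, 350.0, 95.0]
ee_rot: [0.74, 0.673, 0.0, 0.0]
wrist_force: [-1.2, -0.1, 4.9]
opening: 55.3
gripper_force: 29.2
clock: 45.25
position: [419.6, 349.8, 174.3]
ee_rot: [0.74, 0.673, -0.0, -0.0]
wrist_force: [0.1, -0.3, 0.1]
opening: 54.8
gripper_force: 29.6
turn z 0.005 tilt fix [-0.001  0.001  0.   ]
pos [419.6 349.8 174.3] yaw -0.095 shift cm after turn [ 5.69 12.44  7.41] t 45.25 open 54.8
```

```bash
python3 -m pendant '[[[0.7,1.55,0],[0,0,0],-1],[[0.7,1.55,0],[0,0,0],-1],[[0.7,1.55,0],[0,0,0],-1],[[0.7,1.55,0],[0,0,0],-1],[[0.7,1.55,0],[0,0,0],-1],[[0.7,1.55,0],[0,0,0],-1],[[0.7,1.55,0],[0,0,0],-1],[[0.7,1.55,0],[0,0,0],-1]]'
python3 -m pendant '[[[0,0,0],[0,0,0],-1],[[0,0,0],[0,0,0],-1],[[0,0,0],[0,0,0],-1],[[0,0,0],[0,0,0],-1],[[0,0,0],[0,0,0],-1],[[0,0,0],[0,0,0],-1],[[0,0,0],[0,0,0],-1],[[0,0,0],[0,0,0],-1]]'
python3 - <<'E'
from h import *
f=viewer.grab_frame("wrist"); crop(f,140,100,420,310,2.8,"w10");plan(549,394,98,-0.1)
print(proj(f,[549,394,3]))
E
```

```text
clock: 46.25
position: [548.9, 393.9, 173.7]
ee_rot: [0.74, 0.673, -0.001, -0.0]
wrist_force: [-1.1, -0.8, -0.3]
opening: 55.3
gripper_force: 29.6
clock: 47.25
position: [548.5, 393.9, 174.8]
ee_rot: [0.74, 0.673, 0.0, -0.0]
wrist_force: [0.0, -0.4, -0.6]
opening: 55.4
gripper_force: 29.6
turn z 0.005 tilt fix [-0.  0. -0.]
pos [548.5 393.9 174.7] yaw -0.095 shift cm after turn [0.02 0.05 7.67] t 47.3 open 55.6
[284.69858649 209.62798113]
```

View pics/w10.png

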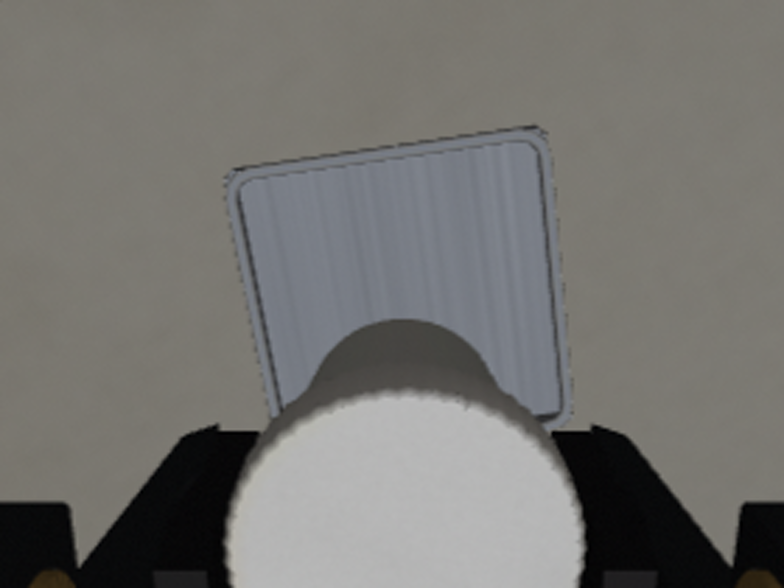

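The dish centre is near crop (405,297) and the cup's lower edge at (403,320). It is aligned, with about 4 mm of +y wanted.

```bash
python3 -m pendant '[[[0.5,0,1],[0,0,0],-1],[[0,0,1.7],[0,0,0],-1],[[0,0,1.7],[0,0,0],-1],[[0,0,1.5],[0,0,0],-1],[[0,0,0.7],[0,0,0],-1],[[0,0,0.4],[0,0,0],-1],[[0,0,0.3],[0,0,0],-1],[[0,0,0],[0,0,0],-1]]'
python3 -m pendant '[[[0,0,0.2],[0,0,0],-1],[[0,0,0.1],[0,0,0],-1],[[0,0,0],[0,0,0],-1],[[0,0,0],[0,0,0],-1],[[0,0,0],[0,0,0],-1],[[0,0,0],[0,0,0],-1],[[0,0,0],[0,0,0],-1],[[0,0,0],[0,0,0],-1]]'
```

```text
clock: 48.3
position: [549.0, 398.9, 101.9]
ee_rot: [0.74, 0.673, 0.0, 0.0]
wrist_force: [0.2, 0.5, -0.4]
opening: 55.5
gripper_force: 29.6
clock: 49.3
position: [549.0, 398.9, 98.8]
ee_rot: [0.74, 0.673, 0.0, 0.0]
wrist_force: [-0.1, 0.5, 0.2]
opening: 55.3
gripper_force: 29.6
```

Lower 1 mm more, release, rise and clear away so the top and scene cameras can see.

```bash
python3 -m pendant '[[[0,0,0.1],[0,0,0],-1],[[0,0,0],[0,0,0],0.4],[[0,0,0],[0,0,0],0.7],[[0,0,0],[0,0,0],1],[[0,0,0],[0,0,0],1],[[0,0,-2],[0,0,0],1],[[0,0,-4],[0,0,0],1],[[0,0,-4],[0,0,0],1]]'
python3 -m pendant '[[[0,-2,-4],[0,0,0],1],[[0,-4,-4],[0,0,0],1],[[0,-4,0],[0,0,0],1],[[0,-4,0],[0,0,0],1],[[0,-4,0],[0,0,0],1],[[0,-4,0],[0,0,0],1],[[0,0,0],[0,0,0],1],[[0,0,0],[0,0,0],1]]'
python3 - <<'E'
from h import *
t=viewer.grab_frame("top");s=viewer.grab_frame("scene")
a=cv2.resize(t["color"][160:310,190:410,::-1],(590,400),interpolation=cv2.INTER_CUBIC)
cv2.imwrite("pics/fin.png",a); crop(s,140,160,450,325,2.5,"fins")
E
```

```text
clock: 50.3
position: [548.9, 398.8, 198.7]
ee_rot: [0.74, 0.673, -0.0, -0.0]
wrist_force: [0.6, -0.2, -0.0]
opening: 88.0
gripper_force: 0.0
clock: 51.3
position: [330.6, 419.8, 277.9]
ee_rot: [0.74, 0.673, 0.0, 0.0]
wrist_force: [0.5, -0.5, 0.6]
opening: 87.9
gripper_force: 0.0
```

View pics/fins.png

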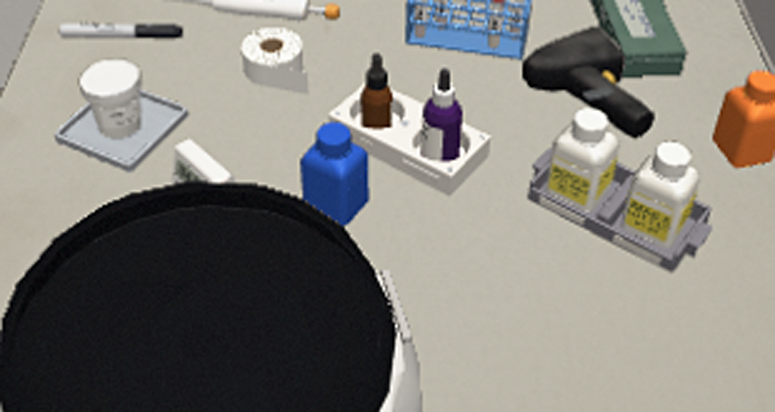

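The scene view shows all five things upright in their places: bottles in the bays near crop (585,160) and (663,195), droppers in the wells near (377,95) and (443,120), and the cup in the dish near (112,100). The timer and label roll have not moved. I'm handing in.

```bash
python3 -c "
from station import arm; print(arm.close_job())"
```

```text
the job is handed in; nothing more can be done
None
```

I handed the job in at about 51 s with all five items standing in their places and the timer and label roll unmoved in the final scene view; no verdict came back, and I viewed 15 pictures, one over the limit of 14.

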